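# Index a straightedge to its notch

### The job

Get the marking jig ready for scoring: swing the red lock lever from the red dot all the way into its click notch at the green dot, then take the blue carriage by its black knob and slide it along the rail until you feel its ball click into the notch of the brass saddle, without running on past it. Finish still gripping the knob with the ball settled in the middle of that notch: do not let go at the end. Leave the bottle, tub and jar alone.

Things in the scene. Friction and masses are not known exactly. Their poses are not given: they have to be found in the camera images.
- jig: Marking jig, fixed to the table: plywood board 280 x 400 x 12 mm carrying a rail, a lock lever, a sliding carriage and a pale slab. Origin: centre of the board's underside, on the table. Its z axis points up; its +y axis runs along the rail, the way the carriage slides when it leaves its parked place; its +x axis points across the rail towards the slab (away from the robot, roughly). The rail's centre line is at x = -35 mm in this frame.
- lever (a joint): Angle of the red lock lever about its upright pivot, rad: 0 = locked, red dot; 0.75 = free, green dot (range ends); grows anticlockwise seen from above. Each end has a ball click: about 5 N at the handle to leave or enter it. Past about 0.65 it is drawn into the green notch and stays there, above 0.68. Locked, a pin keeps the carriage parked; it is free from about 0.3.
- lever_pivot (a point): Point on the lever's upright pivot axis, at the height of its red bar (50 mm above the table). Fixed on the jig. The red bar is 14 mm wide, its top 53 mm above the table.
- lever_handle (a point): Centre of the lever's upright black handle pin (16 mm in diameter, 40 mm tall, from 53 to 93 mm above the table; this point is at 73 mm). It swings about the pivot on a radius of 75 mm: at lever = 0 it lies 75 mm from the pivot along the jig's -y axis, and at 0.75 rad it has swung towards the jig's +x. Clear space all round it.
- carriage_knob (a point): Centre of the gripping part of the carriage's black round knob (28 mm in diameter, upright, from 49 to 82 mm above the table on a neck; this point is at 65 mm). The blue carriage below it has its top at 42 mm. It moves only along the jig's y axis, with about 1.5 N of drag; total travel 155 mm from its parked place.
- carriage: Blue carriage on the rail, 50 x 60 mm, with a 150 mm steel straightedge that reaches over the slab. Origin on the rail's centre line, under the knob, at table height; axes parallel to the jig's.
- carriage_ball (a point): Tip of the carriage's spring ball, 45 mm to the -x side of the knob (jig frame), level with it along y, 26 mm above the table. Either side of the notch is a 1.5 mm ridge: 9 mm before the notch the ball starts to climb (up to 6 N more drag), 4.5 mm before it is on the crest, then it is drawn forward into the notch; going on past takes 6 N again.
- notch (a point): Centre of the click notch on the brass saddle (26 mm long along the rail, a red line across its top at the notch), 26 mm above the table, axes parallel to the jig's. The saddle is clamped beside the rail, 70 to 125 mm from the parked carriage along the jig's +y. The ball is in the notch when carriage_ball lies at this point along y.
- glue_bottle: Bystander: bottle with a blue cap, 140 mm tall, standing beside the jig's +y end. Origin under its base.
- white_tub: Bystander: white tub, 54 mm wide, 37 mm tall, beside the jig's +y end. Origin under its base.
- water_jar: Bystander: empty clear glass jar, 62 mm wide, 84 mm tall, beside the jig's -y end. Origin under its base.

How it is judged:
On the way, in this order (a step that is already met when the one before it is completed fails the run):
1. the lock lever clicks into the notch at the green dot (value of joint lever above 0.68 rad), for 0.2 s.
2. the carriage, held by the fingers, sits with its ball in the saddle's notch (y of carriage_ball in the frame of notch between -0.003 and 0.003 m and contact force between the fingers and carriage above 2 N), for 0.3 s.
At the end, for the whole second after the job is handed in: The lever is in the green notch (above 0.68 rad), the carriage ball stands within 3 mm of the notch centre along the rail, the carriage is at rest (under 5 mm/s), and the fingers still hold it (contact force over 2 N) (all of step 2 and value of joint lever above 0.68 rad and linear speed of carriage below 0.005 m/s); the arm keeps its last pose, push and grip.
It fails at once if the carriage runs more than 12 mm past the notch (y of carriage_ball in the frame of notch above 0.012 m).
It fails at once if the glue bottle is pushed more than 20 mm or tipped (distance of glue_bottle from where it was at the start of the episode above 0.02 m or angle between glue_bottle's own z axis and vertical above 0.5 rad).
It fails at once if the white tub is pushed more than 20 mm or tipped (distance of white_tub from where it was at the start of the episode above 0.02 m or angle between white_tub's own z axis and vertical above 0.5 rad).
It fails at once if the water jar is pushed more than 20 mm or tipped (distance of water_jar from where it was at the start of the episode above 0.02 m or angle between water_jar's own z axis and vertical above 0.5 rad).
It also fails if it takes over 54 s, if anything falls off the work surface, if the arm or the gripper's body presses on something with over 40 N, if the wrist force passes 120 N, or if a joint passes its speed limit or range.

### The arm

A 7-joint arm with a two-finger parallel gripper is mounted at the origin on a cart in front of the work surface, level with it; the furniture and walls round the work are solid. World frame = base frame: x ahead of the robot, y to its left, z up, the work surface at z = 0. Lengths are in m, angles in rad, forces in N, time in s.
With the tool pointing down it reaches from about 0.4 to 0.75 m from the base axis. Payload 19.5 kg.
Tool frame: the origin (TCP) lies at the very end of the fingers, on their centre line; the grasp point (between the pads) lies 19 mm behind it; z points along the fingers, y is the line along which they close (so a half turn about z gives the same grasp; the last joint's range is limited). The gripper opens to 85 mm and grips with 20 to 120 N. Pads are 22 mm wide; open, the fingers measure 114 mm over their backs; the gripper's body (76 mm by 85 mm) begins 54 mm behind the grasp point. The pads swing forward as they close: fully open they stand 13 mm farther back than shut.
Start: joints at [1.251, 0.707, -0.028, 1.485, 0.022, 0.951, -0.075], TCP at [0.158, -0.553, 0.231] pointing down, gripper open.
Joint ranges: [-2.71, 2.71], [-0.32, 2.16], [-1.57, 1.52], [0, 2.45], [-1.46, 4.6], [0, 2.02], [-2.83, 2.83]. Speed limits (rad/s): [1.89, 1.89, 2.57, 2.57, 3.01, 3.01, 3.01].

### API

Orientations are given as a 3x3 rotation matrix whose columns are the frame's x, y, z axes.
In Python, from station import get_state, read_camera, camera_model, sign_off, spot_in, landmark_of gives the robot as it stands.
- The arm moves only by the shell command python3 -m inch 'ROWS' [FORCE]. ROWS is JSON, a list that holds one entry, the list of rows, each a list of 7 numbers: the shift along the tool's x, y, z in m, then the turn, a rotation vector about the tool's x, y, z in rad, then the finger opening in m, from 0 to 0.0854. In form: [[[dx, dy, dz, ax, ay, az, gripper], ...]]. A call has exactly 10 rows; each row shifts and turns the commanded pose from where the row before left it, along the tool's axes as they then stand; what a row does not reach is not made up. A row lasts 1/10 s, in which the tool goes at most 50 mm and 8.59 degrees, less where a joint would pass 70% of its speed; a pose out of reach is approached as far as the arm can. A call with a gripper value outside its range is refused whole. The fingers move at their own pace and stop on an object; FORCE is the grip in N (left out, the last holds). Time passes only in rows, so rows that do not move let the fingers close, or fill a call up. It gives the time, the measured TCP pose, the force, the opening and the grip force at its end, in the units of the state.
- get_state(): the state, without advancing time (a new reading comes with each control period).
- read_camera(name): name is "side" or "top"; returns (picture, depth): 384x512x3 uint8, red, green, blue; 384x512 float32, m along the optical axis (not along the pixel's ray), 0 where there is no reading.
- camera_model(name): a dict with "mtx" (3x3 intrinsics, pixels), "k1" (the pictures are not rectified: a ray, as slopes to the right and down, at radius r is drawn at 1 + k1 r^2 times it, then the intrinsics apply), "extrinsics" (4x4, takes a point from camera to world coordinates). Camera axes: x right, y up, looking along -z (the intrinsics and any distortion apply to the point x, -y, -z); pixel columns grow to the right and rows downward; lengths in m; the calibration is good to about 2 mm. A picture is of the moment at which its call begins. camera_model takes no time and is no camera call.
- sign_off(): hands the job in; it is judged then, once.
Trained networks look in the newest picture that a camera, given by its name, has taken for a name from the list of things; names that differ only in an ending like _2 or _b are one class to them, and where a whole thing is asked for, a point or a joint stands for the part that bears it (a point fixed in the world has none). Each returns a list of dicts, best first, with "conf" (0 to 1); they miss things now and then, are a little off and sometimes report something else, mostly with a low value. They report only what shows in the picture. A call takes as long as a camera call.
- spot_in(name, camera): "bbox" ([left, top, right, bottom] in pixels, round what is visible of it).
- landmark_of(name, camera): "pixel" ([column, row] in pixels: a listed point, or the origin of a listed thing).
The state is a dict: "t": time; "qpos": joint angles; "dq": joint speeds; "tau": joint torques, N m; "ee_pos": TCP position; "tool_rot": TCP orientation; "contact_force": force on the tool from outside, world axes, zero at the start; "ft_torque": the same for the moment, N m; "grip_width": finger opening in m; "grip_force": force on a finger pad.
Only numpy, scipy, OpenCV 4.12 (cv2) and the standard library are available. Lean on these libraries where they do the work, as an engineer would, in place of code of your own. Each camera call takes 0.05 s, during which the arm holds its last target. There are 200 camera calls.

## Working session

There is one attempt and no reset: what is moved stays moved. The work goes in short steps, Python scripts to look and compute and a shell command to move; the robot and the scene stay as the last step left them, time stands still between calls to the robot, and variables do not carry over. Pictures are saved under pics/ and viewed, at most 10 in all, crops included, and the job is handed in when it is done.

```bash
mkdir -p pics; ls; cat > h.py <<'E'
import numpy as np, cv2
from station import *
def pix2w(cam,px,depth=None,z=None):
    m=camera_model(cam);K=np.array(m["mtx"]);E=np.array(m["extrinsics"])
    d=np.array([(px[0]-K[0,2])/K[0,0],(px[1]-K[1,2])/K[1,1]]);s=d.copy()
    for _ in range(20): s=d/(1+m["k1"]*(s@s))
    r=np.array([s[0],-s[1],-1.0])
    R,t=E[:3,:3],E[:3,3]
    if z is not None: depth=(z-t[2])/(R@r)[2]
    return R@(r*depth)+t
E
python3 - <<'E'
from h import *
np.set_printoptions(precision=4,suppress=True)
for c in("top","side"):
    im,d=read_camera(c);cv2.imwrite(f"pics/{c}0.png",im[:,:,::-1]);np.save(f"{c}0.npy",d)
    print(c,np.array(camera_model(c)["extrinsics"])[:3,3])
    for n,z in(("lever_pivot",.05),("lever_handle",.073),("carriage_knob",.065),("carriage_ball",.026),("notch",.026),("jig",0),("glue_bottle",0),("white_tub",0),("water_jar",0)):
        for q in landmark_of(n,c)[:2]: print(n,round(q["conf"],2),np.round(q["pixel"],1),pix2w(c,q["pixel"],z=z))
s=get_state();print(s["t"],s["ee_pos"],s["tool_rot"],s["contact_force"])
E
```

```text
pics
top [0.4613 0.0248 1.1296]
lever_pivot 0.77 [281.1 217.1] [ 0.5248 -0.0558  0.05  ]
lever_pivot 0.44 [251.9 222.3] [0.5118 0.0147 0.05  ]
lever_handle 0.57 [311.9 212.1] [ 0.5357 -0.1273  0.073 ]
carriage_knob 0.95 [253.9 199.8] [0.5649 0.0104 0.065 ]
carriage_ball 0.84 [255.1 220.2] [0.5182 0.0066 0.026 ]
carriage_ball 0.18 [280.4 217.1] [ 0.5262 -0.0559  0.026 ]
notch 0.62 [217.2 224.7] [0.5065 0.0998 0.026 ]
jig 0.84 [236.6 192.4] [0.5898 0.0537 0.    ]
jig 0.64 [339.5 151.6] [ 0.698  -0.2112  0.    ]
glue_bottle 0.82 [133.  179.3] [0.6214 0.3173 0.    ]
glue_bottle 0.65 [254.9 220.5] [ 0.5187  0.0067 -0.    ]
white_tub 0.75 [147.  221.3] [0.515 0.278 0.   ]
water_jar 0.68 [338.8 154.5] [ 0.6903 -0.2092 -0.    ]
side [0.4206 0.6363 0.6624]
lever_pivot 0.79 [286.3 194. ] [ 0.5196 -0.0503  0.05  ]
lever_handle 0.68 [282.4 167.8] [ 0.5489 -0.1294  0.073 ]
carriage_knob 0.56 [268.9 201.9] [0.5531 0.0085 0.065 ]
carriage_knob 0.28 [202.1 317.4] [0.5959 0.3469 0.065 ]
carriage_ball 0.76 [284.4 214.9] [0.5114 0.0039 0.026 ]
carriage_ball 0.69 [257.9 317.4] [0.502  0.2972 0.026 ]
notch 0.46 [280.8 241.4] [0.501  0.0938 0.026 ]
jig 0.62 [250.8 227.2] [0.5893 0.0467 0.    ]
white_tub 0.89 [257.9 319. ] [0.5044 0.2868 0.    ]
water_jar 0.95 [243.4 165.3] [ 0.6861 -0.2017  0.    ]
water_jar 0.26 [284.1 193. ] [ 0.5346 -0.1088  0.    ]
1.0 [ 0.1577 -0.5529  0.2313] [[ 0.9617  0.2742 -0.    ]
 [ 0.2742 -0.9617  0.0001]
 [ 0.     -0.0001 -1.    ]] [ 0.1177  0.7303 -0.6063]
```

```bash
python3 - <<'E'
import cv2,numpy as np
im=cv2.imread("pics/top0.png");cv2.imwrite("pics/top0c.png",cv2.resize(im[120:270,110:370],None,fx=3,fy=3,interpolation=cv2.INTER_CUBIC))
im=cv2.imread("pics/side0.png");cv2.imwrite("pics/side0c.png",cv2.resize(im[120:340,130:390],None,fx=2.7,fy=2.7,interpolation=cv2.INTER_CUBIC))
E
```

```text
(no output)
```

View pics/top0c.png

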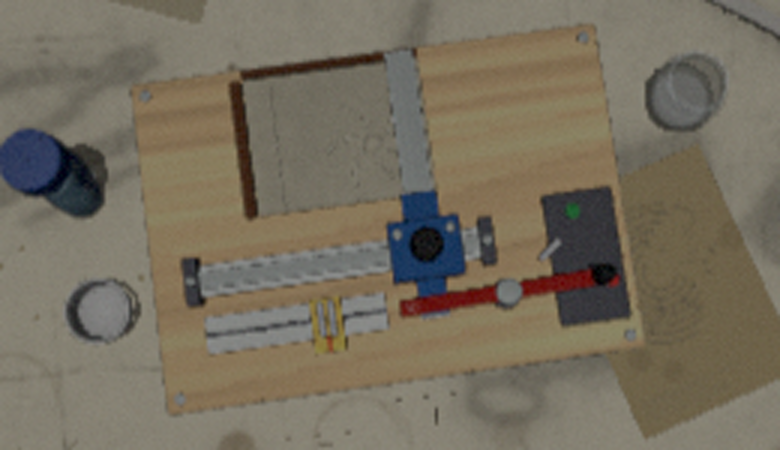

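View pics/side0c.png

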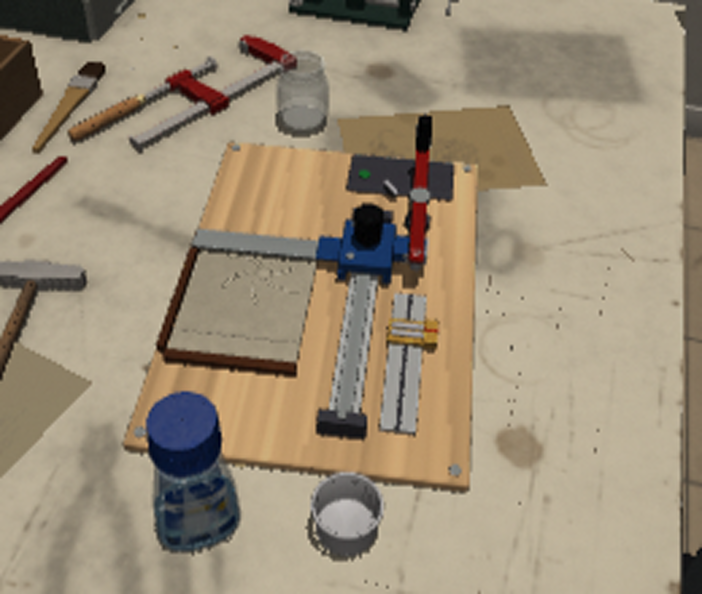

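The top crop shows the handle pin at (602,272), the pivot at (508,292), the knob at (428,243), and the brass saddle at (330,325) with its red line. The side crop shows the same layout. Next I'll fit the jig frame from the four board screws.

```bash
cat > fit.py <<'E'
from h import *
np.set_printoptions(precision=4,suppress=True)
S=[((145,96)),((584,37)),((180,399)),((630,334))]
P=np.array([pix2w("top",np.array(s)/3+[110-1/3,120-1/3],z=.012) for s in S])
yv=(P[0]-P[1]+P[2]-P[3])[:2];yv/=np.linalg.norm(yv);yaw=np.arctan2(-yv[0],yv[1])
print("screws",P[:,:2].tolist(),"yaw",yaw,"len",np.linalg.norm(P[0]-P[1]),np.linalg.norm(P[0]-P[2]))
R=np.array([[np.cos(yaw),-np.sin(yaw)],[np.sin(yaw),np.cos(yaw)]]);o=P.mean(0)[:2];print("origin",o)
def inj(p): return R.T@(np.array(p)[:2]-o)
for n,px,z in(("pivot",(508,292),.053),("handle top",(602,272),.093),("knob top",(428,243),.082),("saddle",(330,325),.03)):
    w=pix2w("top",np.array(px)/3+[110-1/3,120-1/3],z=z);print(n,w,inj(w))
im=cv2.imread("pics/top0.png");d=np.load("top0.npy");hsv=cv2.cvtColor(im,cv2.COLOR_BGR2HSV)
sub=np.zeros(hsv.shape[:2],bool);sub[205:245,200:240]=1
for n,m in(("brass",(abs(hsv[...,0].astype(int)-24)<6)&(hsv[...,1]>150)&sub),("redline",((hsv[...,0]<10)|(hsv[...,0]>172))&(hsv[...,1]>120)&sub)):
    v,u=np.nonzero(m);print(n,len(u),u.min() if len(u) else 0,u.max() if len(u) else 0,np.median(d[m]) if len(u) else 0)
    if len(u):
        w=pix2w("top",(u.mean(),v.mean()),z=.03);print(w,inj(w))
m=(im.max(2)<40)
for n,c,z in(("knob",(252,201),.082),("handle",(310,211),.093)):
    w=np.zeros_like(m);w[c[1]-8:c[1]+9,c[0]-8:c[0]+9]=1;v,u=np.nonzero(m&w);print(n,len(u),u.mean(),v.mean(),np.median(d[m&w]));q=pix2w("top",(u.mean(),v.mean()),z=z);print(q,inj(q))
print("z knob",pix2w("top",(252,201),d[201,252]),"handle",pix2w("top",(310,211),d[211,310]))
E
python3 fit.py
```

```text
screws [[0.6910120615406666, 0.2539340919836412], [0.7459277206583723, -0.1188890635309997], [0.437569642078353, 0.2167739593481077], [0.49291091158669254, -0.15508212162655718]] yaw 0.1469917324629 len 0.3768459033931856 0.25615217242959654
origin [0.5919 0.0492]
pivot [ 0.5248 -0.0505  0.053 ] [-0.0809 -0.0888]
handle top [ 0.5384 -0.1208  0.093 ] [-0.0777 -0.1604]
knob top [0.5611 0.0143 0.082 ] [-0.0355 -0.03  ]
saddle [0.4983 0.0934 0.03  ] [-0.086   0.0574]
brass 8 215 223 1.099375
[0.5045 0.0893 0.03  ] [-0.0806  0.0525]
redline 2 219 219 1.0944371
[0.4874 0.0948 0.03  ] [-0.0967  0.0605]
knob 97 251.81443298969072 201.0 1.052027
[0.5604 0.0155 0.082 ] [-0.0361 -0.0287]
handle 48 310.4375 210.45833333333334 1.0423298
[ 0.5381 -0.1211  0.093 ] [-0.0781 -0.1606]
z knob [0.5602 0.0151 0.0833] handle [ 0.537  -0.1203  0.0912]
```

```bash
python3 -m inch '[[[0.032,-0.021,0,0,0,0,0.06],[0.032,-0.021,0,0,0,0,0.06],[0.032,-0.021,0,0,0,0,0.06],[0.032,-0.021,0,0,0,0,0.06],[0.032,-0.021,0,0,0,0,0.06],[0.032,-0.021,0,0,0,0,0.06],[0.032,-0.021,0,0,0,0,0.06],[0.032,-0.021,0,0,0,0,0.06],[0.032,-0.021,0,0,0,0,0.06],[0.032,-0.021,0,0,0,0,0.06]]]' 30
python3 -m inch '[[[0.032,-0.021,0,0,0,0,0.06],[0.032,-0.021,0,0,0,0,0.06],[0.032,-0.021,0,0,0,0,0.06],[0.032,-0.021,0,0,0,0,0.06],[0.032,-0.021,0,0,0,0,0.06],[0,0,0,0,0,0.14,0.06],[0,0,0,0,0,0.14,0.06],[0,0,0,0,0,0.14,0.06],[0,0,0,0,0,0.14,0.06],[0,0,0,0,0,0.14,0.06]]]'
python3 -m inch '[[[0,0,0.01,0,0,0.14,0.06],[0,0,0.01,0,0,0.14,0.06],[0,0,0.01,0,0,0.14,0.06],[0,0,0.01,0,0,0.14,0.06],[0,0,0.01,0,0,0.07,0.06],[0,0,0.01,0,0,0,0.06],[0,0,0.01,0,0,0,0.06],[0,0,0.01,0,0,0,0.06],[0,0,0,0,0,0,0.06],[0,0,0,0,0,0,0.06]]]'
python3 - <<'E'
from h import *
np.set_printoptions(precision=4,suppress=True)
s=get_state();R=np.array(s["tool_rot"]);p=np.array(s["ee_pos"]);print(s["t"],p,R,s["qpos"],s["contact_force"])
print(R.T@(np.array([.538,-.1205,.065])-p))
E
```

```text
t: 2.0
ee_pos: [0.4087, -0.2619, 0.2314]
tool_rot: [[0.962, 0.274, 0.0], [0.274, -0.962, -0.0], [0.0, 0.0, -1.0]]
contact_force: [-0.2, -0.4, 0.1]
grip_width: 0.0596
grip_force: 0.0
t: 3.0
ee_pos: [0.533, -0.1183, 0.2313]
tool_rot: [[0.91, -0.415, 0.0], [-0.415, -0.91, 0.0], [0.0, -0.0, -1.0]]
contact_force: [-0.2, -0.1, -0.1]
grip_width: 0.0599
grip_force: 0.0
t: 4.0
ee_pos: [0.5329, -0.1185, 0.1513]
tool_rot: [[0.496, -0.868, -0.0], [-0.868, -0.496, 0.0], [-0.0, 0.0, -1.0]]
contact_force: [-1.0, 1.0, -0.3]
grip_width: 0.0601
grip_force: 0.0
4.0 [ 0.5329 -0.1185  0.1513] [[ 0.496  -0.8683 -0.0001]
 [-0.8683 -0.496   0.0001]
 [-0.0001  0.     -1.    ]] [-0.0493  0.8124  0.4099  1.6994 -0.4515  0.725  -2.0333] [-0.9509  0.9906 -0.2713]
[ 0.0042 -0.0035  0.0863]
```

```bash
python3 -m inch '[[[0.0042,-0.0035,0,0,0,0,0.06],[0,0,0.02,0,0,0,0.06],[0,0,0.02,0,0,0,0.06],[0,0,0.02,0,0,0,0.06],[0,0,0.015,0,0,0,0.06],[0,0,0.011,0,0,0,0.06],[0,0,0,0,0,0,0.03],[0,0,0,0,0,0,0.0],[0,0,0,0,0,0,0.0],[0,0,0,0,0,0,0.0]]]' 35
python3 -m inch '[[[0,0,0,0,0,0,0],[0,0,0,0,0,0,0],[0,0,0,0,0,0,0],[0,0,0,0,0,0,0],[0,0,0,0,0,0,0],[0,0,0,0,0,0,0],[0,0,0,0,0,0,0],[0,0,0,0,0,0,0],[0,0,0,0,0,0,0],[0,0,0,0,0,0,0]]]'
```

```text
t: 5.0
ee_pos: [0.5383, -0.1212, 0.0662]
tool_rot: [[0.495, -0.869, 0.001], [-0.869, -0.495, -0.001], [0.002, -0.0, -1.0]]
contact_force: [-1.6, -4.8, 2.6]
grip_width: 0.0151
grip_force: 34.2
t: 6.0
ee_pos: [0.5383, -0.1212, 0.0662]
tool_rot: [[0.495, -0.869, 0.001], [-0.869, -0.495, -0.001], [0.002, -0.0, -1.0]]
contact_force: [-2.1, -4.4, 3.5]
grip_width: 0.0149
grip_force: 34.2
```

```bash
python3 -m inch '[[[0.0019,-0.0053,0,0,0,0,0],[0.0015,-0.0054,0,0,0,0,0],[0.001,-0.0055,0,0,0,0,0],[0.0006,-0.0056,0,0,0,0,0],[0.0002,-0.0056,0,0,0,0,0],[-0.0002,-0.0056,0,0,0,0,0],[-0.0006,-0.0056,0,0,0,0,0],[-0.001,-0.0055,0,0,0,0,0],[-0.0015,-0.0054,0,0,0,0,0],[-0.0019,-0.0053,0,0,0,0,0]]]' 35
python3 - <<'E'
from h import *
im,d=read_camera("top");cv2.imwrite("pics/top1.png",cv2.resize(im[:,:,::-1][160:260,190:350],None,fx=4,fy=4,interpolation=cv2.INTER_CUBIC))
im,d=read_camera("side");cv2.imwrite("pics/side1.png",cv2.resize(im[:,:,::-1][100:280,200:360],None,fx=3,fy=3,interpolation=cv2.INTER_CUBIC))
p=get_state()["ee_pos"];q=np.array(p[:2])-[.5248,-.0505]
print(p,np.hypot(*q),"theta",np.arctan2(q[1],q[0])+np.pi/2-.147)
E
```

```text
t: 7.0
ee_pos: [0.5836, -0.0984, 0.0661]
tool_rot: [[0.493, -0.87, -0.003], [-0.87, -0.493, -0.007], [0.005, 0.006, -1.0]]
contact_force: [-29.8, -42.6, 8.4]
grip_width: 0.0149
grip_force: 37.3
[ 0.58320667 -0.0988119   0.06608379] 0.07579827790532064 theta 0.73271003005638
```

View pics/side1.png

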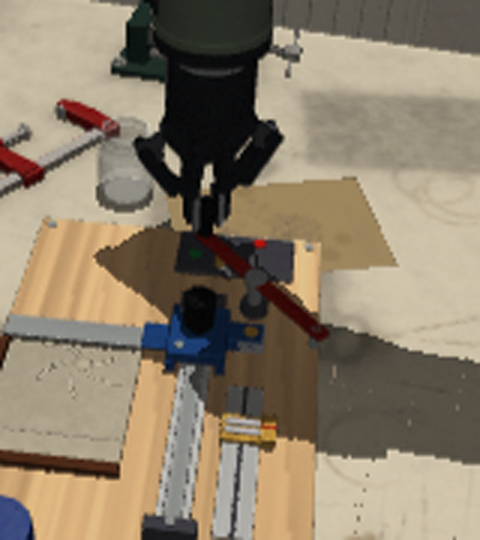

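The side picture shows the bar swung over, with the handle at the green dot (about (205,230)) and the red dot at (260,243) uncovered. Now release, lift and go to the knob.

```bash
python3 -m inch '[[[0,0.0015,0,0,0,0,0],[0,0,0,0,0,0,0.05],[0,0,0,0,0,0,0.05],[0,0,0,0,0,0,0.05],[0,0,0,0,0,0,0.05],[0,0,-0.02,0,0,0,0.05],[0,0,-0.02,0,0,0,0.07],[0,0,-0.02,0,0,0,0.07],[0,0,-0.02,0,0,-0.13,0.07],[0,0,0,0,0,-0.13,0.07]]]'
python3 -m inch '[[[0,0,0,0,0,-0.14,0.07],[0,0,0,0,0,-0.14,0.07],[0,0,0,0,0,-0.14,0.07],[0,0,0,0,0,-0.14,0.07],[0,0,0,0,0,-0.14,0.07],[0,0,0,0,0,-0.14,0.07],[0,0,0,0,0,-0.1,0.07],[0,-0.02,0,0,0,0,0.07],[0,-0.02,0,0,0,0,0.07],[0,-0.02,0,0,0,0,0.07]]]'
python3 -m inch '[[[-0.002,-0.02,0,0,0,0,0.07],[-0.002,-0.02,0,0,0,0,0.07],[-0.002,-0.015,0,0,0,0,0.07],[0,0,0,0,0,0,0.07],[0,0,0,0,0,0,0.07],[0,0,0,0,0,0,0.07],[0,0,0,0,0,0,0.07],[0,0,0,0,0,0,0.07],[0,0,0,0,0,0,0.07],[0,0,0,0,0,0,0.07]]]'
python3 - <<'E'
from h import *
np.set_printoptions(precision=4,suppress=True)
for c in("top","side"):
    im,d=read_camera(c);cv2.imwrite(f"pics/{c}2.png",cv2.resize(im[:,:,::-1][100:280,180:360],None,fx=3,fy=3,interpolation=cv2.INTER_CUBIC))
    for n,z in(("lever_pivot",.05),("lever_handle",.073),("carriage_knob",.065),("carriage_ball",.026),("notch",.026)):
        for q in landmark_of(n,c)[:1]: print(c,n,round(q["conf"],2),np.round(q["pixel"],1),pix2w(c,q["pixel"],z=z))
s=get_state();R=np.array(s["tool_rot"]);p=np.array(s["ee_pos"]);print(s["t"],p,R,s["qpos"],s["contact_force"])
print(R.T@(np.array([.5605,.0150,.050])-p))
E
```

```text
t: 8.1
ee_pos: [0.5853, -0.0939, 0.1477]
tool_rot: [[0.706, -0.708, 0.003], [-0.708, -0.706, -0.001], [0.003, -0.002, -1.0]]
contact_force: [0.4, -0.3, -0.2]
grip_width: 0.0699
grip_force: 0.0
t: 9.1
ee_pos: [0.5753, -0.0337, 0.1454]
tool_rot: [[0.989, 0.147, 0.0], [0.147, -0.989, 0.0], [0.0, -0.0, -1.0]]
contact_force: [0.7, 1.2, 0.4]
grip_width: 0.0698
grip_force: 0.0
t: 10.1
ee_pos: [0.5615, 0.0188, 0.1453]
tool_rot: [[0.989, 0.147, 0.0], [0.147, -0.989, 0.0], [0.0, -0.0, -1.0]]
contact_force: [-0.6, 0.4, -0.6]
grip_width: 0.0702
grip_force: 0.0
top lever_pivot 0.81 [277.9 217.6] [ 0.5235 -0.0481  0.05  ]
top lever_handle 0.59 [301.7 189.7] [ 0.5891 -0.1035  0.073 ]
side lever_pivot 0.56 [284.1 192.9] [ 0.5261 -0.0529  0.05  ]
side lever_handle 0.67 [264.2 171.6] [ 0.5934 -0.0982  0.073 ]
side carriage_knob 0.57 [266.4 201.1] [0.5599 0.0074 0.065 ]
side notch 0.44 [278.5 238.8] [0.5081 0.0874 0.026 ]
10.7 [0.5615 0.019  0.1453] [[ 0.9891  0.1472  0.    ]
 [ 0.1472 -0.9891  0.0001]
 [ 0.     -0.0001 -1.    ]] [-0.1489  0.8049  0.1135  1.642  -0.127   0.7019 -1.3959] [-0.0219  0.3546  0.0259]
[-0.0015  0.0038  0.0953]
```

View pics/side2.png

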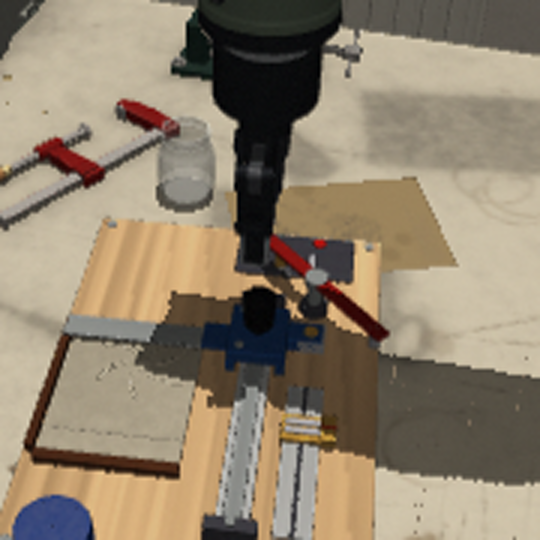

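The lever stays at the green dot with the red dot clear, and the knob is at about (262,308). Descend and grip.

```bash
python3 -m inch '[[[-0.0015,0.0038,0,0,0,0,0.07],[0,0,0.02,0,0,0,0.07],[0,0,0.02,0,0,0,0.07],[0,0,0.02,0,0,0,0.07],[0,0,0.02,0,0,0,0.07],[0,0,0.015,0,0,0,0.07],[0,0,0,0,0,0,0.07],[0,0,0,0,0,0,0.02],[0,0,0,0,0,0,0.0],[0,0,0,0,0,0,0.0]]]' 40
python3 -m inch '[[[0,0,0,0,0,0,0],[0,0,0,0,0,0,0],[0,0,0,0,0,0,0],[0,0,0,0,0,0,0],[0,0,0,0,0,0,0],[0,0,0,0,0,0,0],[0,0,0,0,0,0,0],[0,0,0,0,0,0,0],[0,0,0,0,0,0,0],[0,0,0,0,0,0,0]]]'
python3 - <<'E'
from h import *
np.set_printoptions(precision=4,suppress=True)
im,d=read_camera("top");cv2.imwrite("pics/top3.png",cv2.resize(im[:,:,::-1][170:250,190:320],None,fx=5,fy=5,interpolation=cv2.INTER_CUBIC))
for c in("top","side"):
  if c=="side": read_camera(c)
  for n in("notch","carriage_ball"):
    for q in landmark_of(n,c)[:1]: print(c,n,q["conf"],pix2w(c,q["pixel"],z=.026))
E
```

```text
t: 11.7
ee_pos: [0.5609, 0.015, 0.0511]
tool_rot: [[0.989, 0.147, 0.001], [0.147, -0.989, 0.0], [0.001, 0.0, -1.0]]
contact_force: [-1.8, 4.0, 7.7]
grip_width: 0.0273
grip_force: 17.8
t: 12.7
ee_pos: [0.5609, 0.015, 0.0513]
tool_rot: [[0.989, 0.147, 0.001], [0.147, -0.989, 0.0], [0.001, 0.0, -1.0]]
contact_force: [-2.0, -0.5, 9.2]
grip_width: 0.026
grip_force: 38.7
top carriage_ball 0.58 [ 0.5267 -0.0519  0.026 ]
side notch 0.73 [0.5031 0.0833 0.026 ]
side carriage_ball 0.57 [0.5127 0.0077 0.026 ]
```

View pics/top3.png

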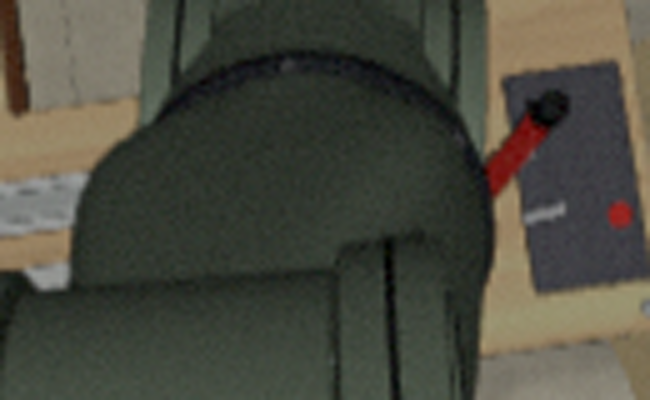

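```bash
python3 -m inch '[[[0,-0.006,0,0,0,0,0],[0,-0.006,0,0,0,0,0],[0,-0.007,0,0,0,0,0],[0,-0.007,0,0,0,0,0],[0,-0.007,0,0,0,0,0],[0,-0.007,0,0,0,0,0],[0,-0.007,0,0,0,0,0],[0,-0.005,0,0,0,0,0],[0,-0.003,0,0,0,0,0],[0,0,0,0,0,0,0]]]' 40
python3 - <<'E'
from h import *
np.set_printoptions(precision=4,suppress=True)
im,d=read_camera("side");cv2.imwrite("pics/side4.png",cv2.resize(im[:,:,::-1][190:270,230:330],None,fx=7,fy=7,interpolation=cv2.INTER_CUBIC))
for n in("notch","carriage_ball"):
    for q in landmark_of(n,"side")[:1]: print(n,q,pix2w("side",q["pixel"],z=.026))
s=get_state();p=np.array(s["ee_pos"][:2]);print(p,s["contact_force"],"travel",(p-[.5609,.015])@[-.1465,.9892])
E
```

```text
t: 14.0
ee_pos: [0.5528, 0.07, 0.0513]
tool_rot: [[0.989, 0.148, 0.001], [0.148, -0.989, 0.001], [0.001, -0.0, -1.0]]
contact_force: [-1.5, 0.5, 9.4]
grip_width: 0.0259
grip_force: 39.0
notch {'pixel': [281.4, 237.3], 'conf': 0.71} [0.5024 0.0808 0.026 ]
carriage_ball {'pixel': [281.8, 232.4], 'conf': 0.85} [0.5049 0.065  0.026 ]
[0.5528 0.0697] [-0.721   1.3058  8.9589] travel 0.055282994251245415
```

View pics/side4.png

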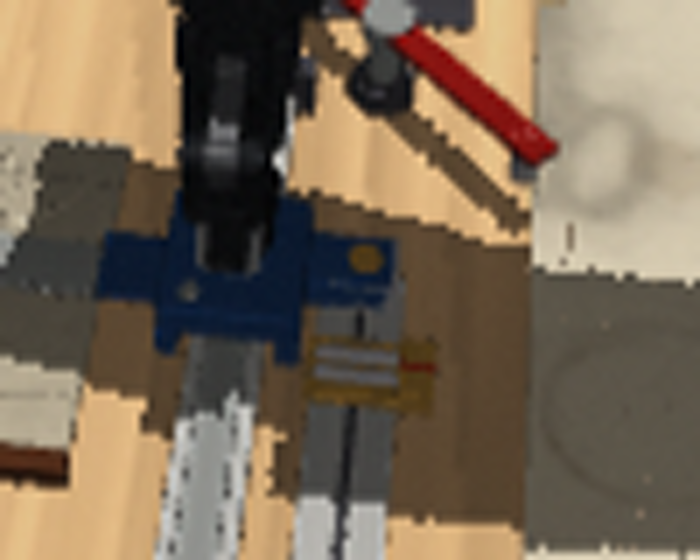

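The carriage has followed the gripper. The red line is at crop (418,367), i.e. pixel (289.6,242.3), and the ball arm's button is at (365,258).

```bash
python3 - <<'E'
from h import *
a=pix2w("side",np.array([418,367])/7+[229.6,189.6],z=.030);b=pix2w("side",np.array([365,258])/7+[229.6,189.6],z=.042)
y=np.array([-.1465,.9892]);p=np.array(get_state()["ee_pos"][:2])
print(a,b,"to go", (a[:2]-p)@y, (a-b)[:2]@y)
E
python3 -m inch '[[[0,-0.002,0,0,0,0,0],[0,-0.002,0,0,0,0,0],[0,-0.001,0,0,0,0,0],[0,-0.001,0,0,0,0,0],[0,0,0,0,0,0,0],[0,0,0,0,0,0,0],[0,0,0,0,0,0,0],[0,0,0,0,0,0,0],[0,0,0,0,0,0,0],[0,0,0,0,0,0,0]]]' 40
```

```text
[0.48066865 0.09341631 0.03      ] [0.50706537 0.06046354 0.042     ] to go 0.03404031032751131 0.036463997627875576
t: 15.15
ee_pos: [0.552, 0.0754, 0.0513]
tool_rot: [[0.989, 0.147, 0.001], [0.147, -0.989, 0.0], [0.001, -0.0, -1.0]]
contact_force: [-1.3, -0.1, 8.3]
grip_width: 0.0262
grip_force: 39.0
```

```bash
python3 -m inch '[[[0,-0.002,0,0,0,0,0],[0,-0.002,0,0,0,0,0],[0,-0.002,0,0,0,0,0],[0,-0.002,0,0,0,0,0],[0,-0.002,0,0,0,0,0],[0,-0.002,0,0,0,0,0],[0,-0.001,0,0,0,0,0],[0,0,0,0,0,0,0],[0,0,0,0,0,0,0],[0,0,0,0,0,0,0]]]' 40
python3 -m inch '[[[0,-0.001,0,0,0,0,0],[0,-0.001,0,0,0,0,0],[0,-0.001,0,0,0,0,0],[0,0,0,0,0,0,0],[0,0,0,0,0,0,0],[0,0,0,0,0,0,0],[0,0,0,0,0,0,0],[0,0,0,0,0,0,0],[0,0,0,0,0,0,0],[0,0,0,0,0,0,0]]]'
```

```text
t: 16.15
ee_pos: [0.5501, 0.0884, 0.0513]
tool_rot: [[0.989, 0.147, 0.001], [0.147, -0.989, 0.0], [0.001, -0.0, -1.0]]
contact_force: [-1.3, -0.6, 8.4]
grip_width: 0.0264
grip_force: 39.0
t: 17.15
ee_pos: [0.5496, 0.0912, 0.0513]
tool_rot: [[0.989, 0.147, 0.001], [0.147, -0.989, 0.0], [0.001, -0.0, -1.0]]
contact_force: [-1.2, 0.1, 8.8]
grip_width: 0.0261
grip_force: 39.0
```

```bash
for i in 1; do python3 -m inch '[[[0,-0.001,0,0,0,0,0],[0,-0.001,0,0,0,0,0],[0,0,0,0,0,0,0],[0,0,0,0,0,0,0],[0,0,0,0,0,0,0],[0,0,0,0,0,0,0],[0,0,0,0,0,0,0],[0,0,0,0,0,0,0],[0,0,0,0,0,0,0],[0,0,0,0,0,0,0]]]' | grep -E 'pos|contact'; done
python3 -m inch '[[[0,-0.001,0,0,0,0,0],[0,-0.001,0,0,0,0,0],[0,0,0,0,0,0,0],[0,0,0,0,0,0,0],[0,0,0,0,0,0,0],[0,0,0,0,0,0,0],[0,0,0,0,0,0,0],[0,0,0,0,0,0,0],[0,0,0,0,0,0,0],[0,0,0,0,0,0,0]]]'| grep -E 'pos|contact|grip'
```

```text
ee_pos: [0.5494, 0.093, 0.0513]
contact_force: [-0.7, -0.7, 8.8]
ee_pos: [0.5492, 0.0943, 0.0513]
contact_force: [0.8, -5.8, 8.8]
grip_width: 0.0264
grip_force: 39.1
```

```bash
python3 -m inch '[[[0,-0.001,0,0,0,0,0],[0,0,0,0,0,0,0],[0,0,0,0,0,0,0],[0,0,0,0,0,0,0],[0,0,0,0,0,0,0],[0,0,0,0,0,0,0],[0,0,0,0,0,0,0],[0,0,0,0,0,0,0],[0,0,0,0,0,0,0],[0,0,0,0,0,0,0]]]' | grep -E 'pos|contact'
python3 -m inch '[[[0,-0.001,0,0,0,0,0],[0,0,0,0,0,0,0],[0,0,0,0,0,0,0],[0,0,0,0,0,0,0],[0,0,0,0,0,0,0],[0,0,0,0,0,0,0],[0,0,0,0,0,0,0],[0,0,0,0,0,0,0],[0,0,0,0,0,0,0],[0,0,0,0,0,0,0]]]' | grep -E 'pos|contact|grip'
```

```text
ee_pos: [0.549, 0.0959, 0.0513]
contact_force: [-0.4, -1.4, 8.9]
ee_pos: [0.5488, 0.0973, 0.0513]
contact_force: [-1.2, -0.9, 8.1]
grip_width: 0.0263
grip_force: 39.2
```

```bash
python3 -m inch '[[[0,-0.001,0,0,0,0,0],[0,0,0,0,0,0,0],[0,0,0,0,0,0,0],[0,0,0,0,0,0,0],[0,0,0,0,0,0,0],[0,0,0,0,0,0,0],[0,0,0,0,0,0,0],[0,0,0,0,0,0,0],[0,0,0,0,0,0,0],[0,0,0,0,0,0,0]]]' | grep -E 'pos|contact'
python3 -m inch '[[[0,-0.001,0,0,0,0,0],[0,0,0,0,0,0,0],[0,0,0,0,0,0,0],[0,0,0,0,0,0,0],[0,0,0,0,0,0,0],[0,0,0,0,0,0,0],[0,0,0,0,0,0,0],[0,0,0,0,0,0,0],[0,0,0,0,0,0,0],[0,0,0,0,0,0,0]]]' | grep -E 'pos|contact|grip'
python3 -m inch '[[[0,-0.001,0,0,0,0,0],[0,0,0,0,0,0,0],[0,0,0,0,0,0,0],[0,0,0,0,0,0,0],[0,0,0,0,0,0,0],[0,0,0,0,0,0,0],[0,0,0,0,0,0,0],[0,0,0,0,0,0,0],[0,0,0,0,0,0,0],[0,0,0,0,0,0,0]]]' | grep -E 'pos|contact|grip'
```

```text
ee_pos: [0.5486, 0.0984, 0.0513]
contact_force: [-2.1, 0.7, 9.4]
ee_pos: [0.5484, 0.0994, 0.0513]
contact_force: [-1.8, 2.0, 8.9]
grip_width: 0.0263
grip_force: 39.3
ee_pos: [0.5483, 0.1003, 0.0513]
contact_force: [-1.3, 0.5, 9.3]
grip_width: 0.0261
grip_force: 39.2
```

```bash
python3 -m inch '[[[0,-0.001,0,0,0,0,0],[0,0,0,0,0,0,0],[0,0,0,0,0,0,0],[0,0,0,0,0,0,0],[0,0,0,0,0,0,0],[0,0,0,0,0,0,0],[0,0,0,0,0,0,0],[0,0,0,0,0,0,0],[0,0,0,0,0,0,0],[0,0,0,0,0,0,0]]]' | grep -E 'pos|contact'
python3 - <<'E'
from h import *
im,d=read_camera("side");cv2.imwrite("pics/side5.png",cv2.resize(im[:,:,::-1][190:270,230:330],None,fx=7,fy=7,interpolation=cv2.INTER_CUBIC))
print(get_state()["t"])
E
```

```text
ee_pos: [0.5482, 0.1012, 0.0513]
contact_force: [-1.2, -0.6, 9.2]
25.2
```

View pics/side5.png

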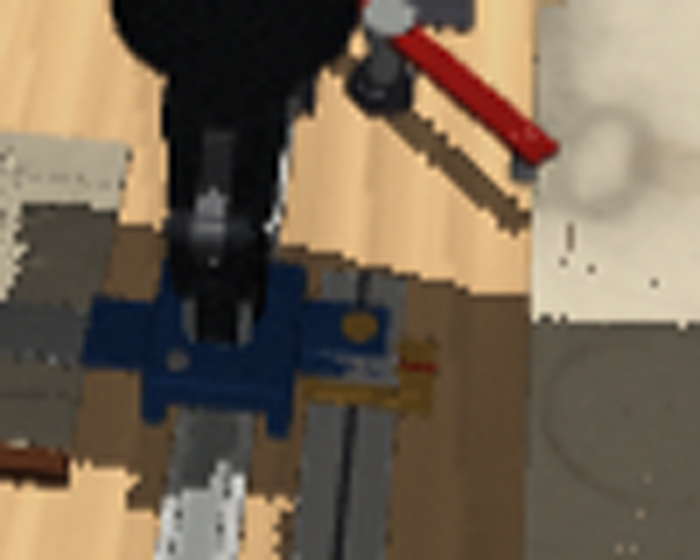

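```bash
python3 -m inch '[[[0,-0.001,0,0,0,0,0],[0,0,0,0,0,0,0],[0,0,0,0,0,0,0],[0,0,0,0,0,0,0],[0,0,0,0,0,0,0],[0,0,0,0,0,0,0],[0,0,0,0,0,0,0],[0,0,0,0,0,0,0],[0,0,0,0,0,0,0],[0,0,0,0,0,0,0]]]' | grep -E 'pos|contact'
python3 -m inch '[[[0,-0.001,0,0,0,0,0],[0,0,0,0,0,0,0],[0,0,0,0,0,0,0],[0,0,0,0,0,0,0],[0,0,0,0,0,0,0],[0,0,0,0,0,0,0],[0,0,0,0,0,0,0],[0,0,0,0,0,0,0],[0,0,0,0,0,0,0],[0,0,0,0,0,0,0]]]' | grep -E 'pos|contact'
```

```text
ee_pos: [0.5481, 0.1019, 0.0513]
contact_force: [-1.4, -1.4, 8.8]
ee_pos: [0.548, 0.1024, 0.0513]
contact_force: [-0.6, -4.5, 8.7]
```

```bash
python3 -m inch '[[[0,0.001,0,0,0,0,0],[0,0.001,0,0,0,0,0],[0,0,0,0,0,0,0],[0,0,0,0,0,0,0],[0,0,0,0,0,0,0],[0,0,0,0,0,0,0],[0,0,0,0,0,0,0],[0,0,0,0,0,0,0],[0,0,0,0,0,0,0],[0,0,0,0,0,0,0]]]' 
python3 - <<'E'
from h import *
read_camera("top");
for q in landmark_of("lever_handle","top")[:1]:
    w=pix2w("top",q["pixel"],z=.073);v=w[:2]-[.5245,-.050];print(q["conf"],w,np.arctan2(v[1],v[0])+np.pi/2-.147)
E
```

```text
t: 28.2
ee_pos: [0.5482, 0.1011, 0.0513]
tool_rot: [[0.989, 0.147, 0.001], [0.147, -0.989, 0.0], [0.001, -0.0, -1.0]]
contact_force: [-2.1, -0.4, 8.9]
grip_width: 0.0264
grip_force: 39.3
0.71 [ 0.58929365 -0.09344184  0.073     ] 0.8331691617141327
```

```bash
python3 -c "
from station import *
print(sign_off())"
```

```text
the job is handed in; nothing more can be done
None
```

The job is handed in: the lever is in its green notch and the carriage ball is in the saddle notch, at its centre as judged from the forces I felt on both sides. The knob is still gripped at about 39 N. The sign-off gave no verdict.

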